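# Zero a clay tile press and open it four clicks

## Task

Set the die clearance of the bench tile press with the black bar dial on top: first turn the dial clockwise (seen from above) all the way to its hard stop so that the platen is down on the bed, then turn it back anticlockwise exactly four clicks from there and let go, with the dial resting in the fourth click. Leave the bowl and the stick on its bed and the tin and the vase beside it where they are.

Things in the scene. Friction and masses are not known exactly. Their poses are not given: they have to be found in the camera images.
- machine: the tile press, fixed to the table: plywood bed 360 x 300 mm (along its x and y) with its top 40 mm above the table, two grey cheeks and, across the middle, a grey bridge 90 mm wide (x) and 290 mm long (y) whose top is 127 mm above the table, with a round steel platen 150 mm across on a spindle under it. Origin on the table under the middle of the bed; the dial's axis is the vertical through it.
- dial_grip (a point): grip point on the dial's upright axis, 181 mm above the table. The dial is a black disc 110 mm across (top at 154 mm) carrying an upright flat-sided grip bar across the axis: 136 mm long over its rounded ends, 16 mm thick, 43 mm high (154 to 197 mm above the table). The point's x runs along the bar, z up; the bar looks the same after half a turn.
- head_mid (a point): centre of the fixed aluminium drum, 110 mm across, 20 mm high, under the dial; holds the click ball and the stop, clamped at an arbitrary angle, so the bar's direction does not tell which click it is in. The stop is 3 degrees clockwise of the zero click and does not yield: 0.65 N m or more against clockwise turning is the stop. Let go there, the dial springs back those 3 degrees.
- gap (a joint): height of the platen above the bed (m): 0 in the zero click, 0.00005 more per anticlockwise click (too fine for the noisy reading). Starts 2 to 5 clicks up, unknown which; a second stop lies past click 10. Clicks are 30 degrees apart: the dial takes 0.3 to 0.4 N m to leave one, the resistance falls to nothing half-way, then the dial pulls itself forward into the next.
- bowl_mid (a point): loose small clay bowl, 110 mm across the rim, 50 mm high, standing on the far half of the bed; point at its middle
- tin_mid (a point): loose slip tin, 100 mm across, 110 mm high, on the table beside the press (its +y side); point at its middle
- vase_mid (a point): loose small vase, 86 mm across, 115 mm high, on the table beside the press (its -y side); point at its middle
- batten_mid (a point): loose flat wooden stick 200 x 30 x 12 mm lying on the near half of the bed; point at its middle

How it is judged:
On the way:
1. the dial has been turned clockwise to its hard stop (platen down on the bed) (value of joint gap below 1.25e-05 m), for 0.2 s.
At the end, for the whole second after the job is handed in: the dial rests in the fourth click from the stop: the platen is 0.2 mm (within 0.015 mm, 9 degrees of the dial) above the bed and still (value of joint gap between 0.000185 and 0.000215 m and velocity of joint gap between -2.5e-05 and 2.5e-05 m/s); the robot touches nothing.
It fails at once if the bowl, stick, tin or vase is shifted by more than 30 mm (distance of any of bowl_mid, tin_mid, vase_mid, batten_mid from where it was at the start of the episode above 0.03 m).
It also fails if it takes over 72 s, if anything falls off the work surface, if the arm or the gripper's body presses on something with over 40 N, if the wrist force passes 120 N, or if a joint passes its speed limit or range.

## Robot

A 6-joint arm with a two-finger parallel gripper is mounted at the origin on the work surface. World frame = base frame: x ahead of the robot, y to its left, z up, the work surface at z = 0. Lengths are in m, angles in rad, forces in N, time in s.
With the tool pointing down it reaches from about 0.225 to 0.875 m from the base axis. Payload 3.4 kg.
Tool frame: the origin (TCP) lies at the very end of the fingers, on their centre line; the grasp point (between the pads) lies 19 mm behind it (manip.hold_point_z is the distance from the TCP to the grasp point, in m); z points along the fingers, x is the direction in which the jaws open and shut, and the axes are right-handed (so a half turn about z gives the same grasp; the last joint's range is limited). The gripper opens to 85 mm and grips with 20 to 120 N. Pads are 22 mm wide; open, the fingers measure 114 mm over their backs; the gripper's body (76 mm by 85 mm) begins 54 mm behind the grasp point. The pads swing forward as they close: fully open they stand 13 mm farther back than shut.
Start: joints at [-1.433, 0.276, 1.505, -0, 1.361, -0.121], TCP at [0.147, -0.556, 0.231] pointing down, gripper open.
Joint ranges: [-2.89, 2.89], [-0.75, 2.08], [0.22, 2.7], [-1.18, 4.32], [0.11, 2.71], [-2.7, 2.7]. Speed limits (rad/s): [2.57, 2.57, 3.14, 3.14, 3.14, 3.14].

## Interface

Orientations are given as a unit quaternion [w, x, y, z].
In Python, from rig import manip gives the robot as it stands.
- The arm moves only by the tool apply_moves, never from a script. Its argument "commands" is one flat list of numbers, 6 for each row, row after row: the shift along the tool's x, y, z normalised to -1 to 1, where 1 is 0.03 m, then the turn, a rotation vector about the tool's x, y, z normalised to -1 to 1, where 1 is 0.15 rad. A call has 1 to 20 rows; each row shifts and turns the commanded pose from where the row before left it, along the tool's axes as they then stand; what a row does not reach is not made up. A row lasts 1/10 s, in which the tool goes at most 50 mm and 8.59 degrees, less where a joint would pass 70% of its speed; a pose out of reach is approached as far as the arm can. A call with a number of a shift or a turn outside -1 to 1 is refused whole. A call with a gripper value outside its range is refused whole. "jaw" is the opening, from -1 (shut) to 1 (fully open), set as the call begins (left out, the last holds). The fingers move at their own pace and stop on an object; "newtons" is the grip in N (left out, the last holds). Time passes only in rows, so rows that do not move let the fingers close. It gives the time, the measured TCP pose, the force and the opening at its end, in the units of the state.
- manip.get_state(): the state, without advancing time (a new reading comes with each control period).
- manip.get_image(name): name is "scene" or "top" or "wrist"; returns a dict with "frame" (400x640x3 uint8, red, green, blue), "fx", "fy", "cx", "cy" (pixels), "extrinsics" (4x4, takes a point from camera to world coordinates); the wrist camera has in their place "mount" (4x4, takes a point from camera to tool coordinates, whose origin is the TCP and whose axes are the tool frame's). Camera axes: x right, y up, looking along -z (the intrinsics and any distortion apply to the point x, -y, -z); pixel columns grow to the right and rows downward; lengths in m; the calibration is good to about 2 mm. A picture is of the moment at which its call begins: read the wrist's pose just before it. There is no depth.
- manip.sign_off(): hands the job in, once; it reports no verdict.
The state is a dict: "clock": time; "qpos": joint angles; "qd": joint speeds; "effort": joint torques, N m; "position": TCP position; "ee_rot": TCP orientation; "contact_force": force on the tool from outside, world axes, zero at the start; "moment": the same for the moment, N m; "width": finger opening in m.
Only numpy, scipy, OpenCV 4.12 (cv2) and the standard library are available. Lean on these libraries where they do the work, as an engineer would, in place of code of your own. Each camera call takes 0.05 s, during which the arm holds its last target. There are 200 camera calls.

## Working session

There is one attempt and no reset: what is moved stays moved. The work goes in short steps, Python scripts to look and compute and a tool call to move; the robot and the scene stay as the last step left them, time stands still between calls to the robot, and variables do not carry over. Pictures are saved under pics/ and viewed, about 8 in all and at most 12, crops included, and the job is handed in when it is done.

Besides the shell and the picture viewer there is one more tool, called after "Call:" in YAML: its name, and indented under it one key for each argument. apply_moves: Moves the arm, as the interface text tells. Scaled input: -1 to 1 covers 0.03 m each way for a shift and 0.15 rad each way for a turn. Its arguments: {"type":"object","properties":{"commands":{"type":"array"},"jaw":{"type":"number"},"newtons":{"type":"number"}},"required":["commands"]}

```bash
ls; mkdir -p pics
python3 - <<'E'
from rig import manip
import cv2, numpy as np
print(manip.get_state())
for n in ("scene","top"):
    d=manip.get_image(n); cv2.imwrite(f"pics/{n}0.png",d["frame"][:,:,::-1])
    np.savez(f"pics/{n}0.npz",**d)
    print(n,d["fx"],d["fy"],d["cx"],d["cy"],np.round(d["extrinsics"],4).tolist(),[k for k in d])
print(manip.hold_point_z, [a for a in dir(manip) if a[0]!='_'])
E
```

```text
pics
{'clock': 0.0, 'qpos': array([-1.43300350e+00,  2.76618191e-01,  1.50613896e+00,  2.61309173e-05,
        1.36072744e+00, -1.20981549e-01]), 'qd': array([ 0.00018587,  0.00101847,  0.00069806,  0.00014924, -0.00037284,
       -0.00091177]), 'effort': array([-8.34748280e-04, -4.16774940e+01, -2.45802087e+01, -3.80504380e-04,
        1.11066023e-02, -7.91110324e-06]), 'position': array([ 0.14707979, -0.5553141 ,  0.23042418]), 'ee_rot': array([-6.72365145e-04,  7.92429655e-01, -6.09962578e-01, -6.65543247e-04]), 'contact_force': array([ 0.01749404,  0.22342373, -0.24934007]), 'moment': array([-0.00593931, -0.02698553,  0.00133303]), 'width': 0.08558414433861658}
scene 502.0339537252768 502.0339537252768 312.71747906693815 208.2959743905362 [[0.1473, -0.7756, 0.6138, 1.1318], [0.989, 0.106, -0.1035, -0.0714], [0.0152, 0.6223, 0.7826, 0.8882], [0.0, 0.0, 0.0, 1.0]] ['frame', 'fx', 'fy', 'cx', 'cy', 'extrinsics']
top 491.8857387258269 491.8857387258269 313.9132120890441 192.44985572140502 [[0.0051, 0.9951, -0.0986, 0.4205], [-0.9998, 0.0029, -0.0218, 0.0254], [-0.0214, 0.0987, 0.9949, 1.0914], [0.0, 0.0, 0.0, 1.0]] ['frame', 'fx', 'fy', 'cx', 'cy', 'extrinsics']
0.0187 ['MotionError', 'get_image', 'get_state', 'hold_point_z', 'sign_off']
```

View pics/scene0.png

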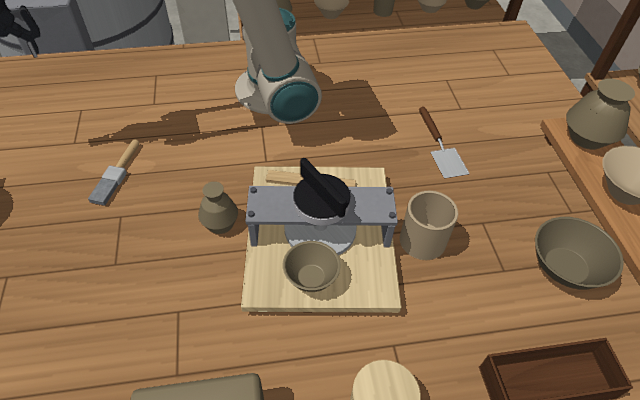

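View pics/top0.png

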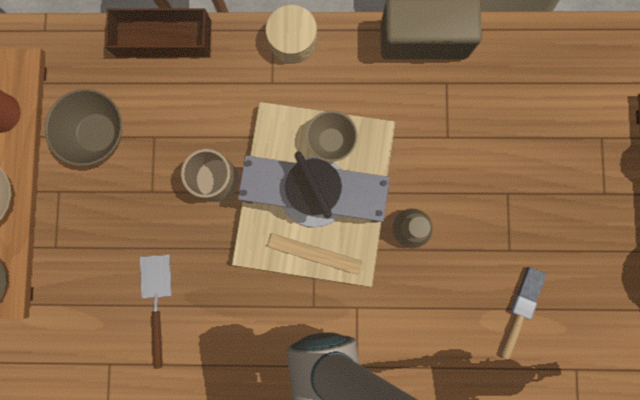

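The bar runs about (300,157)–(327,214) in the top view and (305,165)–(343,212) in the scene view. I'll crop closer so I can mark it precisely.

Run:
```python
import cv2, numpy as np
a=np.load("pics/scene0.npz")["frame"][150:225,285:360]; b=np.load("pics/top0.npz")["frame"][148:223,278:353]
f=lambda i: cv2.resize(np.clip(i[:,:,::-1].astype(float)*2,0,255).astype(np.uint8),(400,400),interpolation=cv2.INTER_CUBIC)
cv2.imwrite("pics/crop1.png",np.hstack([f(a),f(b)]))
```

```text
(no output)
```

View pics/crop1.png

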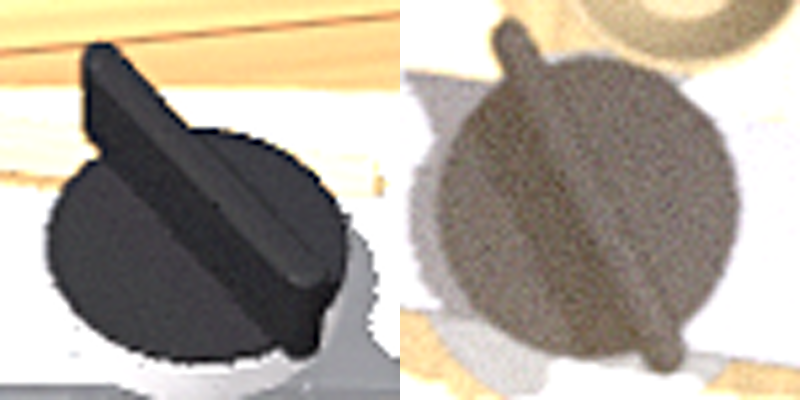

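The left half (scene) shows the bar's top tips at crop (99,43) and (316,285). The right half (top) shows them at (505,18) and (668,368). Next I'll triangulate them.

```bash
cat > h.py <<'E'
import numpy as np
def ray(d,u,v,T=None):
    T=d["extrinsics"] if T is None else T
    r=T[:3,:3]@np.array([(u-d["cx"])/d["fx"],-(v-d["cy"])/d["fy"],-1]); return T[:3,3],r/np.linalg.norm(r)
def tri(rs):
    A=sum(np.eye(3)-np.outer(r,r) for c,r in rs); b=sum((np.eye(3)-np.outer(r,r))@c for c,r in rs)
    p=np.linalg.solve(A,b); return p,[np.linalg.norm(np.cross(p-c,r)) for c,r in rs]
def atz(c,r,z): return c+r*(z-c[2])/r[2]
E
python3 - <<'E'
from h import *
np.set_printoptions(precision=4,suppress=True)
S=np.load("pics/scene0.npz");T=np.load("pics/top0.npz")
k=75/400
s=[ray(S,285+x*k-.4,150+y*k-.4) for x,y in((99,43),(316,285))]
t=[ray(T,278+x*k-.4,148+y*k-.4) for x,y in((105,18),(268,368))]
P=[]
for a,b in zip(s,t):
    p,e=tri([a,b]); print(p,e,atz(*a,.197),atz(*b,.197)); P.append(atz(*b,.197)*.5+.5*atz(*a,.197))
print(np.mean(P,0),np.linalg.norm(P[0]-P[1]),np.degrees(np.arctan2(*(P[0]-P[1])[[1,0]])))
# disc centre in each view, z .154
print(atz(*ray(S,285+197*k,150+245*k),.150),atz(*ray(T,278+(590-400)*k,148+207*k),.152))
E
```

```text
[0.5644 0.0384 0.3001] [np.float64(0.03182731104749772), np.float64(0.03182731104749776)] [0.4649 0.0201 0.197 ] [0.5859 0.0761 0.197 ]
[0.4819 0.0601 0.0796] [np.float64(0.04288145681061425), np.float64(0.04288145681061424)] [0.5854 0.0765 0.197 ] [0.4651 0.0194 0.197 ]
[0.5253 0.048  0.197 ] 0.0001957677910927703 29.55655521836456
[0.5253 0.0482 0.15  ] [0.5245 0.0466 0.152 ]
```

Matching the ends correctly (the scene camera looks towards the robot, so they swap), both views agree at z=0.197: the ends are about (0.5855,0.076) and (0.465,0.020). That puts the centre at about (0.525,0.048) with yaw about 25°. I'll rise and go over it, then turn the tool by +190° about world z, which leaves joint 6 room for the clockwise turn.

Call:
apply_moves:
  commands: [0, 0, -1, 0, 0, 0, 0, 0, -1, 0, 0, 0, -0.9, -0.96, 0, 0, 0, 0, -0.9, -0.96, 0, 0, 0, 0, -0.9, -0.96, 0, 0, 0, 0, -0.9, -0.96, 0, 0, 0, 0, -0.9, -0.96, 0, 0, 0, 0, -0.9, -0.96, 0, 0, 0, 0, -0.9, -0.96, 0, 0, 0, 0, -0.9, -0.96, 0, 0, 0, 0, -0.9, -0.96, 0, 0, 0, 0, -0.9, -0.96, 0, 0, 0, 0, -0.9, -0.96, 0, 0, 0, 0, -0.9, -0.96, 0, 0, 0, 0, -0.9, -0.96, 0, 0, 0, 0, -0.9, -0.96, 0, 0, 0, 0, -0.9, -0.96, 0, 0, 0, 0, -0.9, -0.96, 0, 0, 0, 0, -0.9, -0.96, 0, 0, 0, 0, -0.9, -0.96, 0, 0, 0, 0]
  jaw: 1

```text
clock: 2.1
position: [0.5243, 0.0482, 0.2909]
ee_rot: [0.0, 0.793, -0.61, -0.0]
contact_force: [0.9, -1.7, -0.3]
width: 0.0854
```

Call:
apply_moves:
  commands: [0, 0, 0, 0, 0, -1, 0, 0, 0, 0, 0, -1, 0, 0, 0, 0, 0, -1, 0, 0, 0, 0, 0, -1, 0, 0, 0, 0, 0, -1, 0, 0, 0, 0, 0, -1, 0, 0, 0, 0, 0, -1, 0, 0, 0, 0, 0, -1, 0, 0, 0, 0, 0, -1, 0, 0, 0, 0, 0, -1, 0, 0, 0, 0, 0, -1, 0, 0, 0, 0, 0, -1, 0, 0, 0, 0, 0, -1, 0, 0, 0, 0, 0, -1, 0, 0, 0, 0, 0, -1, 0, 0, 0, 0, 0, -1, 0, 0, 0, 0, 0, -1, 0, 0, 0, 0, 0, -1, 0, 0, 0, 0, 0, -1, 0, 0, 0, 0, 0, -1]

```text
clock: 4.1
position: [0.5236, 0.0466, 0.2908]
ee_rot: [-0.0, 0.662, 0.749, -0.0]
contact_force: [0.6, 0.1, -0.1]
width: 0.0855
```

Call:
apply_moves:
  commands: [0, 0, 0, 0, 0, -1, 0, 0, 0, 0, 0, -1, 0, 0, 0, 0, 0, 0, 0, 0, 0, 0, 0, 0]

```text
clock: 4.5
position: [0.5237, 0.0466, 0.291]
ee_rot: [-0.0, 0.547, 0.837, -0.0]
contact_force: [0.6, -0.1, -0.4]
width: 0.0855
```

Run:
```python
from rig import manip
import cv2, numpy as np
from scipy.spatial.transform import Rotation as R
s=manip.get_state(); d=manip.get_image("wrist")
np.savez("pics/w1.npz",pos=s["position"],rot=s["ee_rot"],**d); cv2.imwrite("pics/w1.png",d["frame"][:,:,::-1])
q=s["ee_rot"]; M=R.from_quat(q[[1,2,3,0]]).as_matrix()
print(s["clock"],s["position"],s["qpos"],np.round(M,4),np.degrees(np.arctan2(M[1,0],M[0,0])),s["contact_force"],s["moment"],s["width"]); print(np.round(d["mount"],4),d["fx"])
```

```text
4.5 [0.52372559 0.0466248  0.29095377] [-4.35414865e-02  1.72959994e-01  1.49665696e+00 -6.28740331e-05
  1.47268197e+00 -2.02842210e+00] [[-4.024e-01  9.155e-01 -7.000e-04]
 [ 9.155e-01  4.024e-01 -0.000e+00]
 [ 3.000e-04 -7.000e-04 -1.000e+00]] 113.72563104299691 [ 0.55790512 -0.10570056 -0.36944712] [-0.01523448 -0.04436585 -0.00337524] 0.08550409664022926
[[ 1.000e+00 -3.000e-04  1.000e-04  1.000e-04]
 [-2.000e-04 -9.467e-01 -3.220e-01 -8.320e-02]
 [ 2.000e-04  3.220e-01 -9.467e-01 -1.426e-01]
 [ 0.000e+00  0.000e+00  0.000e+00  1.000e+00]] 278.84654877822703
```

View pics/w1.png

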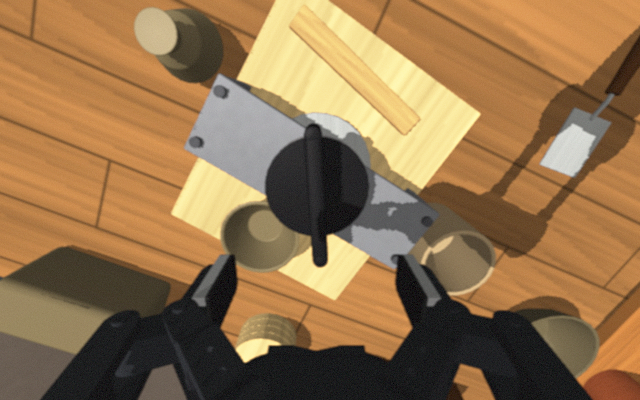

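The wrist view shows the bar from about (314,126) to (320,264), nearly square to the jaws, with the disc centred near (318,187). I'll measure the ends from this view as well.

Run:
```python
from h import *
import cv2
from scipy.spatial.transform import Rotation as R
np.set_printoptions(precision=4,suppress=True)
w=np.load("pics/w1.npz"); q=w["rot"]; T=np.eye(4); T[:3,:3]=R.from_quat(q[[1,2,3,0]]).as_matrix(); T[:3,3]=w["pos"]; T=T@w["mount"]
g=w["frame"].astype(int)
# black mask, column extents per row across the bar
m=(g.max(2)<38)
for v in (123,125,127,130,133,136,240,246,252,258,262,264,266):
    c=np.where(m[v,295:340])[0]+295; print(v,(c.min(),c.max(),len(c)) if len(c) else None,end="; ")
m2=(g.max(2)<60).astype(np.uint8); 
rows=[np.where(m2[v,230:400])[0]+230 for v in (180,187,194)]; print([(r.min(),r.max()) for r in rows])
S=np.load("pics/scene0.npz");Tp=np.load("pics/top0.npz");k=75/400
se=[ray(S,285+x*k-.4,150+y*k-.4) for x,y in((316,285),(99,43))]
te=[ray(Tp,278+x*k-.4,148+y*k-.4) for x,y in((105,18),(268,368))]
E=[]
for (u,v),a,b in zip(((320,264.5),(313.5,125.5)),se,te):
    r=ray(w,u,v,T); p,e=tri([a,b,r]); print("\n",p,e,atz(*r,.197)); E.append(p)
d=E[0]-E[1]; print(np.mean(E,0),np.linalg.norm(d),np.degrees(np.arctan2(d[1],d[0])))
```

```text
123 None; 125 (np.int64(310), np.int64(316), 7); 127 (np.int64(308), np.int64(318), 6); 130 (np.int64(318), np.int64(319), 2); 133 (np.int64(317), np.int64(320), 4); 136 (np.int64(314), np.int64(320), 3); 240 (np.int64(318), np.int64(324), 7); 246 (np.int64(314), np.int64(325), 5); 252 (np.int64(314), np.int64(325), 5); 258 (np.int64(315), np.int64(325), 3); 262 (np.int64(318), np.int64(325), 5); 264 (np.int64(317), np.int64(323), 7); 266 None; [(np.int64(267), np.int64(367)), (np.int64(266), np.int64(368)), (np.int64(267), np.int64(367))]

 [0.5842 0.0767 0.1944] [np.float64(0.0007568259346229024), np.float64(0.002206961384082093), np.float64(0.0018143193902930455)] [0.5807 0.076  0.197 ]

 [0.4642 0.0191 0.1964] [np.float64(0.0010273021243657374), np.float64(0.0009600326148973563), np.float64(0.0016498108973230744)] [0.4632 0.0178 0.197 ]
[0.5242 0.0479 0.1954] 0.13310197344466496 25.62010316068698
```

Three views agree: centre (0.524, 0.048), bar top at about 0.195 m and yaw about 25.6°. I'll correct the tool by +2°, descend to TCP z≈0.165 and close.

Call:
apply_moves:
  commands: [0.03, 0.03, 0, 0, 0, -0.25, 0, 0, 0.7, 0, 0, 0, 0, 0, 0.7, 0, 0, 0, 0, 0, 0.7, 0, 0, 0, 0, 0, 0.7, 0, 0, 0, 0, 0, 0.7, 0, 0, 0, 0, 0, 0.7, 0, 0, 0, 0, 0, 0, 0, 0, 0]

```text
clock: 5.35
position: [0.5221, 0.0479, 0.1626]
ee_rot: [-0.003, 0.53, 0.848, -0.002]
contact_force: [-0.7, -0.4, 0.1]
width: 0.0855
```

Call:
apply_moves:
  commands: [0, 0, 0, 0, 0, 0, 0, 0, 0, 0, 0, 0, 0, 0, 0, 0, 0, 0, 0, 0, 0, 0, 0, 0, 0, 0, 0, 0, 0, 0, 0, 0, 0, 0, 0, 0, 0, 0, 0, 0, 0, 0, 0, 0, 0, 0, 0, 0]
  jaw: -1
  newtons: 80

```text
clock: 6.15
position: [0.5248, 0.0476, 0.1661]
ee_rot: [0.001, 0.529, 0.848, 0.0]
contact_force: [-1.1, -1.4, 6.3]
width: 0.0151
```

```bash
cat > st.py <<'E'
from rig import manip
import numpy as np
from scipy.spatial.transform import Rotation as R
np.set_printoptions(precision=4,suppress=True)
s=manip.get_state(); M=R.from_quat(s["ee_rot"][[1,2,3,0]]).as_matrix()
print(s["clock"],s["position"],"yaw",np.degrees(np.arctan2(M[1,0],M[0,0])),"q6",np.degrees(s["qpos"][5]),"F",s["contact_force"],"Ftool",M.T@s["contact_force"],"M",s["moment"],"w",s["width"],"eff6",s["effort"][5])
E
python3 st.py
```

```text
6.15 [0.5248 0.0476 0.1661] yaw 116.06974991625552 q6 -118.42284966455973 F [-1.118  -1.3689  6.3346] Ftool [-0.7458 -1.5992 -6.3354] M [-0.1455  0.1363  0.1279] w 0.015091035177693344 eff6 0.16953347716480494
```

The dial is gripped (width 15 mm). Two clicks clockwise are certain to be free, so I'll turn 60° first.

Call:
apply_moves:
  commands: [0, 0, 0, 0, 0, 0.5, 0, 0, 0, 0, 0, 0.5, 0, 0, 0, 0, 0, 0.5, 0, 0, 0, 0, 0, 0.5, 0, 0, 0, 0, 0, 0.5, 0, 0, 0, 0, 0, 0.5, 0, 0, 0, 0, 0, 0.5, 0, 0, 0, 0, 0, 0, 0, 0, 0, 0, 0, 0]

```text
clock: 7.05
position: [0.5249, 0.0474, 0.1662]
ee_rot: [0.001, 0.731, 0.682, 0.0]
contact_force: [-1.1, -1.5, 5.6]
width: 0.0147
```

```bash
python3 st.py
```

```text
7.05 [0.5249 0.0474 0.1662] yaw 85.98814679976677 q6 -88.34136863345901 F [-1.1227 -1.4841  5.5741] Ftool [-1.5635 -1.007  -5.5745] M [-0.1728  0.0943  0.1546] w 0.014748938739629238 eff6 0.16050372272729874
```

Call:
apply_moves:
  commands: [0, 0, 0, 0, 0, 0.5, 0, 0, 0, 0, 0, 0.5, 0, 0, 0, 0, 0, 0.5, 0, 0, 0, 0, 0, 0.5, 0, 0, 0, 0, 0, 0.5, 0, 0, 0, 0, 0, 0.5, 0, 0, 0, 0, 0, 0.5, 0, 0, 0, 0, 0, 0, 0, 0, 0, 0, 0, 0]

```text
clock: 7.95
position: [0.5248, 0.0472, 0.1662]
ee_rot: [0.001, 0.883, 0.469, 0.0]
contact_force: [-0.9, -0.9, 5.9]
width: 0.0151
```

```bash
python3 st.py
```

```text
7.95 [0.5248 0.0472 0.1662] yaw 55.91762193063829 q6 -58.26665052204181 F [-0.9445 -0.915   5.8801] Ftool [-1.2885 -0.2583 -5.8803] M [-0.2529  0.1836  0.1852] w 0.015064175044429844 eff6 0.18446738831698895
```

Lateral forces are small, with a steady +0.15–0.18 N m, so the grip sits slightly clockwise of the click. I'll probe 4.3° more to tell a click from the stop.

Call:
apply_moves:
  commands: [0, 0, 0, 0, 0, 0.25, 0, 0, 0, 0, 0, 0.25, 0, 0, 0, 0, 0, 0]

```text
clock: 8.25
position: [0.5248, 0.0472, 0.1662]
ee_rot: [0.001, 0.9, 0.435, 0.0]
contact_force: [-0.7, -1.9, 5.5]
width: 0.0151
```

```bash
python3 st.py
```

```text
8.25 [0.5248 0.0472 0.1662] yaw 51.59433596364318 q6 -53.93785428054624 F [-0.6933 -1.8517  5.4534] Ftool [-1.883   0.6178 -5.4517] M [-0.2923  0.1388  0.1779] w 0.015111401083566062 eff6 0.3242079634219408
```

No stop here: the yaw followed fully and effort was 0.32. On to the same point past the next click.

Call:
apply_moves:
  commands: [0, 0, 0, 0, 0, 0.5, 0, 0, 0, 0, 0, 0.5, 0, 0, 0, 0, 0, 0.5, 0, 0, 0, 0, 0, 0.5, 0, 0, 0, 0, 0, 0.5, 0, 0, 0, 0, 0, 0.5, 0, 0, 0, 0, 0, 0, 0, 0, 0, 0, 0, 0]

```text
clock: 9.05
position: [0.5247, 0.0471, 0.1662]
ee_rot: [0.001, 0.975, 0.224, 0.0]
contact_force: [-0.1, -1.7, 5.8]
width: 0.0148
```

```bash
python3 st.py
```

```text
9.05 [0.5247 0.0471 0.1662] yaw 25.841304387414688 q6 -28.184943312864764 F [-0.1192 -1.6599  5.8161] Ftool [-0.8287  1.4528 -5.8137] M [-0.3001  0.2765  0.1537] w 0.01479708072549252 eff6 0.20474431570619345
```

Call:
apply_moves:
  commands: [0, 0, 0, 0, 0, 0.25, 0, 0, 0, 0, 0, 0.25, 0, 0, 0, 0, 0, 0]

```text
clock: 9.35
position: [0.5247, 0.0471, 0.1662]
ee_rot: [0.001, 0.982, 0.189, 0.0]
contact_force: [-0.7, -2.8, 5.9]
width: 0.0149
```

```bash
python3 st.py
```

```text
9.35 [0.5247 0.0471 0.1662] yaw 21.77966085355617 q6 -24.074469396822074 F [-0.7315 -2.7894  5.87  ] Ftool [-1.7132  2.3343 -5.8642] M [-0.1831  0.2683  1.5773] w 0.014916554175833433 eff6 1.7333698645234108
```

That's the stop: 1.58 N m, with the yaw held short. The start was therefore 3 clicks up, and the zero click is at yaw≈25.9. I'll hold there briefly, then turn back.

Call:
apply_moves:
  commands: [0, 0, 0, 0, 0, 0, 0, 0, 0, 0, 0, 0, 0, 0, 0, 0, 0, 0]

```text
clock: 9.65
position: [0.5246, 0.0471, 0.1662]
ee_rot: [0.001, 0.982, 0.189, 0.0]
contact_force: [-1.7, -2.2, 6.8]
width: 0.0148
```

```bash
python3 st.py
```

```text
9.65 [0.5246 0.0471 0.1662] yaw 21.810957316560188 q6 -24.10069910291717 F [-1.6595 -2.1707  6.7741] Ftool [-2.3464  1.4171 -6.7705] M [-0.2587  0.1576  1.5831] w 0.014825618306449545 eff6 1.5688679739832878
```

Call:
apply_moves:
  commands: [0, 0, 0, 0, 0, -0.25, 0, 0, 0, 0, 0, -0.25, 0, 0, 0, 0, 0, 0, 0, 0, 0, 0, 0, 0]

```text
clock: 10.05
position: [0.5247, 0.0471, 0.1661]
ee_rot: [0.001, 0.975, 0.224, 0.0]
contact_force: [0.2, -2.6, 6.1]
width: 0.0148
```

```bash
python3 st.py
```

```text
10.05 [0.5247 0.0471 0.1661] yaw 25.854114538075155 q6 -28.19606522527063 F [ 0.1633 -2.6428  6.0778] Ftool [-1.0037  2.4613 -6.0734] M [-0.3051  0.2255  0.2182] w 0.014786023069025909 eff6 0.2346002496778965
```

Call:
apply_moves:
  commands: [0, 0, 0, 0, 0, -0.5, 0, 0, 0, 0, 0, -0.5, 0, 0, 0, 0, 0, -0.5, 0, 0, 0, 0, 0, -0.5, 0, 0, 0, 0, 0, -0.5, 0, 0, 0, 0, 0, -0.5, 0, 0, 0, 0, 0, -0.5, 0, 0, 0, 0, 0, 0, 0, 0, 0, 0, 0, 0]

```text
clock: 10.95
position: [0.5248, 0.0472, 0.1661]
ee_rot: [0.001, 0.883, 0.469, 0.0]
contact_force: [-1.4, -2.1, 4.8]
width: 0.0149
```

```bash
python3 st.py
```

```text
10.95 [0.5248 0.0472 0.1661] yaw 55.923431158072724 q6 -58.27202779288497 F [-1.3864 -2.1478  4.8005] Ftool [-2.557   0.0639 -4.7997] M [-0.2561  0.1756  0.2659] w 0.014884380279348764 eff6 0.19850929733365774
```

Back at the same yaw the moments match the earlier ones, so the grip hasn't slipped. Three more clicks, 90°.

Call:
apply_moves:
  commands: [0, 0, 0, 0, 0, -0.5, 0, 0, 0, 0, 0, -0.5, 0, 0, 0, 0, 0, -0.5, 0, 0, 0, 0, 0, -0.5, 0, 0, 0, 0, 0, -0.5, 0, 0, 0, 0, 0, -0.5, 0, 0, 0, 0, 0, -0.5, 0, 0, 0, 0, 0, -0.5, 0, 0, 0, 0, 0, -0.5, 0, 0, 0, 0, 0, -0.5, 0, 0, 0, 0, 0, -0.5, 0, 0, 0, 0, 0, -0.5, 0, 0, 0, 0, 0, -0.5, 0, 0, 0, 0, 0, -0.5, 0, 0, 0, 0, 0, 0, 0, 0, 0, 0, 0, 0]

```text
clock: 12.55
position: [0.5248, 0.0476, 0.1661]
ee_rot: [0.001, 0.529, 0.848, 0.0]
contact_force: [-0.6, -1.0, 5.9]
width: 0.0147
```

```bash
python3 st.py
```

```text
12.55 [0.5248 0.0476 0.1661] yaw 116.06744630117876 q6 -118.42615154499805 F [-0.5609 -0.9942  5.8811] Ftool [-0.6533 -0.9344 -5.8814] M [-0.1167  0.1705  0.1739] w 0.014719492439326569 eff6 0.1561704883351922
```

Call:
apply_moves:
  commands: [0, 0, 0, 0, 0, -0.5, 0, 0, 0, 0, 0, -0.5, 0, 0, 0, 0, 0, -0.5, 0, 0, 0, 0, 0, -0.5, 0, 0, 0, 0, 0, -0.5, 0, 0, 0, 0, 0, -0.5, 0, 0, 0, 0, 0, -0.6, 0, 0, 0, 0, 0, 0, 0, 0, 0, 0, 0, 0]

```text
clock: 13.45
position: [0.5247, 0.0477, 0.1661]
ee_rot: [0.001, 0.284, 0.959, 0.0]
contact_force: [-1.2, -0.4, 5.3]
width: 0.0147
```

```bash
python3 st.py
```

```text
13.45 [0.5247 0.0477 0.1661] yaw 146.95093176998873 q6 -149.32217849297214 F [-1.1678 -0.3989  5.2699] Ftool [ 0.7553 -0.9681 -5.2713] M [-0.057   0.1903 -0.1562] w 0.01471317290634661 eff6 -0.11006545973941684
```

That's 121° from the zero click, and the moment has just changed sign, so the dial is in click 4. I'll release and rise.

Call:
apply_moves:
  commands: [0, 0, 0, 0, 0, 0, 0, 0, 0, 0, 0, 0, 0, 0, 0, 0, 0, 0, 0, 0, 0, 0, 0, 0, 0, 0, 0, 0, 0, 0, 0, 0, 0, 0, 0, 0, 0, 0, 0, 0, 0, 0, 0, 0, 0, 0, 0, 0, 0, 0, -0.7, 0, 0, 0, 0, 0, -0.7, 0, 0, 0, 0, 0, -0.7, 0, 0, 0, 0, 0, -0.7, 0, 0, 0, 0, 0, -0.7, 0, 0, 0, 0, 0, -0.7, 0, 0, 0, 0, 0, 0, 0, 0, 0, 0, 0, 0, 0, 0, 0]
  jaw: 1

```text
clock: 15.05
position: [0.5243, 0.0478, 0.2911]
ee_rot: [0.0, 0.284, 0.959, -0.0]
contact_force: [0.5, 0.7, -0.7]
width: 0.0854
```

```bash
python3 st.py
python3 - <<'E'
from rig import manip
import cv2, numpy as np
s=manip.get_state(); d=manip.get_image("wrist"); np.savez("pics/w2.npz",pos=s["position"],rot=s["ee_rot"],**d)
t=manip.get_image("scene")["frame"]
cv2.imwrite("pics/end.png",np.hstack([cv2.resize(x[:,:,::-1],None,fx=.625,fy=.625) if 0 else x[:,120:520,::-1] for x in (d["frame"],t)]))
E
```

```text
15.05 [0.5243 0.0478 0.2911] yaw 146.99261847829717 q6 -149.3552353800331 F [ 0.5212  0.6501 -0.6703] Ftool [-0.0827  0.829   0.6704] M [ 0.0062 -0.0038 -0.0188] w 0.08544863092895517 eff6 4.854490612160589e-05
```

View pics/end.png

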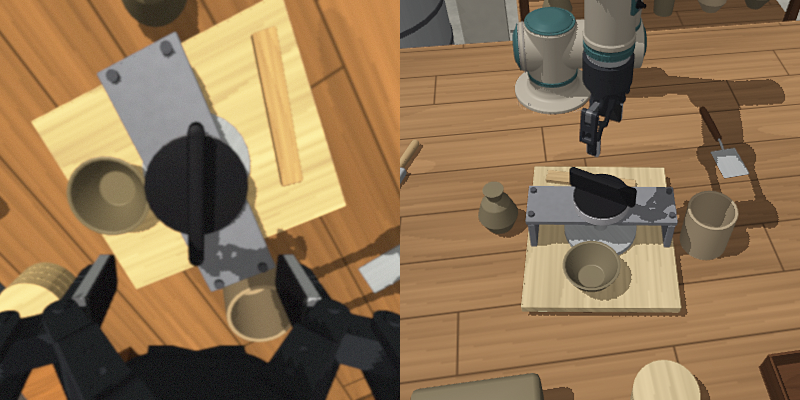

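In the end picture the bar runs parallel to the tool's y axis (crop (196,126)–(196,262)), so its yaw is about 57°. That is one click (≈30°) anticlockwise of the starting 26–27°, matching 3+1=4. The bowl, stick, tin and vase look undisturbed, and the gripper is clear.

```bash
python3 -c "
from rig import manip
print(manip.sign_off())"
```

```text
the job is handed in; nothing more can be done
None
```

I turned the dial clockwise to its hard stop, then back four clicks anticlockwise, let go and handed the job in; sign-off gives no verdict. The robot clock read about 15 s of the 72 s allowed.

- **Stop:** the dial reached it after 3 clicks. The reading was 1.58 N m against turning, well over the 0.65 N m that marks the stop, and it was still 1.58 N m after a further 0.3 s.
- **Back to click four:** I turned 121° anticlockwise from the zero-click position. The moment had just changed sign there, which fits the dial sitting in the click. The same yaw gave similar moments going down and coming back, so I saw no slip in the grip.
- **After release:** the gripper was open and 125 mm higher, with wrist force about 1 N and moment about 0. In the last wrist picture the bar sits at about 57°, against 26° at the start. That is one click past the starting third click, as it should be.
- **Loose objects:** the bowl, stick, tin and vase look unmoved in the last pictures, but I judged that by eye and did not measure it.
- **Disagreements:** the first triangulation had the bar ends swapped between views. Once corrected, the views agreed to about 2 mm, and the bar top came out at 0.195 m against 0.197 m in the text. I could not read the platen gap directly.

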